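# Poise a press die over the empty station of the tool head

### The job

Pull the top drawer of the grey die cabinet right out to its stop and leave it out; of the three dies standing in it, lift out the one with the wide round knurled cap, carry it upright and well clear over the bin and the dies already fitted, and bring it to hover over the empty hole of the round tool head: centred on the hole, upright, its foot about a centimetre above the plate. Finish there, still holding it motionless, so that I can oil the bore under it. On the way and at the end neither the die nor the gripper may touch the tool head or its fitted dies, and the other dies, the bin and the oil bottle stay where they are.

Things in the scene. Friction and masses are not known exactly. Their poses are not given: they have to be found in the camera images.
- drawer (a joint): sliding travel of the cabinet's top drawer in m: 0 is shut, 0.150 is fully out at its stop. It slides level, along the cabinet's own -x axis (out of its front, towards the robot), and takes about 2 N plus 6 N per m/s. Its steel side walls reach 36 mm above its floor, its front panel (12 mm thick) 96 mm above its floor.
- handle (a point): middle of the top drawer's bar handle: a level aluminium bar 10 mm thick and 120 mm long, along the cabinet's y axis, 40 mm in front of the drawer's face (axis to face) on two thin stand-offs 92 mm apart. It lies 140 mm above the bench and 36 mm below the cabinet's top. A similar handle of the lower drawer lies 98 mm straight below it. Its axes are the cabinet's: -x points out of the front (the way the drawer opens).
- cabinet: fixed grey steel bench cabinet with two drawers, one above the other: 240 mm deep (x), 236 mm wide (y), 176 mm high. Origin: centre of its underside on the bench. Its front face, with the handles, lies 120 mm from the origin towards its own -x; -x points roughly at the robot.
- die: the wanted die: a steel press die 84 mm tall, about 0.26 kg. From the foot up: threaded body 22 mm diameter and 34 mm long, lock ring 34 mm diameter and 10 mm high, neck 20 mm diameter and 10 mm high, then a plain round knurled cap 30 mm diameter and 30 mm high. Origin: centre of its foot (underside); z points up through the cap. At the start it stands in one of three pockets of the top drawer, any of them, its foot 72 mm above the bench and its cap's top 156 mm above it.
- die_cap (a point): centre of the wanted die's round cap, on its axis, 69 mm above its foot and 15 mm below its top: the place to grip (30 mm wide from any side).
- die_hex: another die in the drawer, to be left in its pocket: same threaded body and lock ring, short hexagonal top 19 mm across flats, 68 mm tall. Origin: centre of its foot.
- die_stem: another die in the drawer, to be left in its pocket: same threaded body and lock ring, slim stem 10 mm diameter with a small 15 mm button top, 84 mm tall. Origin: centre of its foot.
- pocket1 (a point): mouth of the middle pocket of the drawer's black pocket block, and moves with the drawer. The three pockets are in a row along the cabinet's y axis, 62 mm apart, each a 24 mm hole 36 mm deep, 53 mm behind the inside of the drawer's front panel; the dies stand in them with their lock rings resting on the block, whose top is 36 mm above the drawer floor and 106 mm above the bench. With the drawer fully out the row is 85 mm in front of the cabinet's face. Axes as the cabinet's.
- tool_head: fixed round aluminium tool head, 153 mm diameter, on a red cast stand bolted to the bench. Origin: centre of the stand's underside on the bench. Three stations 120 degrees apart lie 40 mm from its axis (69 mm apart): the one on its own +x side is an empty hole, the other two hold fitted dies whose tops stand 34 and 50 mm above the plate. The plate's face is 105 mm above the bench; its outer rim is 1.5 mm higher and a 18 mm bolt head in the middle 8 mm higher.
- empty_hole (a point): centre of the empty hole's mouth, on the face of the tool head's plate, 105 mm above the bench. The hole is 25 mm diameter and goes straight down through the 25 mm plate; z points up.
- bushing_bin: open red plastic stock bin of brass bushings on the bench between cabinet and tool head, 140 mm (x) by 100 mm (y), 75 mm high. Origin: centre of its underside. To be left alone.
- oil_bottle: small white oil bottle with a black spout standing on the bench, 44 mm diameter, 126 mm tall. Origin: centre of its underside. To be left alone.

How it is judged:
By the outcome, as a careful person would: the job done as asked, in the order asked, and still so for the second after the job is handed in, while the arm keeps its last pose, push and grip.
It also fails if it takes over 64 s, if anything falls off the work surface, if the arm or the gripper's body presses on something with over 40 N, if the wrist force passes 120 N, or if a joint passes its speed limit or range.

### The arm

A 7-joint arm with a two-finger parallel gripper is mounted at the origin on the work surface. World frame = base frame: x ahead of the robot, y to its left, z up, the work surface at z = 0. Lengths are in m, angles in rad, forces in N, time in s.
With the tool pointing down it reaches from about 0.425 to 0.95 m from the base axis. Payload 4.7 kg.
Tool frame: the origin (TCP) lies at the centre of the arm's flange, where the gripper is bolted on; the fingertips stand 182 mm ahead of it and the grasp point (between the pads) lies 164 mm ahead of it; z points along the fingers, y is the line along which they close (so a half turn about z gives the same grasp; the last joint's range is limited). The gripper opens to 87 mm and grips with 3 to 60 N. Pads are 19 mm wide; open, the fingers measure 117 mm over their backs; the gripper's body (75 mm by 190 mm) begins 51 mm behind the grasp point.
Start: joints at [-1.286, 0.469, -0.049, 1.532, 0.024, 1.141, -0.082], TCP at [0.208, 0.642, 0.405] pointing down, gripper open.
Joint ranges: [-2.59, 2.59], [-0.33, 1.99], [-1.39, 1.29], [0.1, 2.45], [-1.04, 4.18], [0.21, 1.99], [-2.66, 2.66]. Speed limits (rad/s): [2.57, 2.57, 3.14, 3.14, 3.14, 3.14, 3.14].

### API

Orientations are given as a rotation vector (axis times angle).
In Python, from workcell import bot, vision gives the robot as it stands. The module is installed in compiled form; this text tells all that it offers.
- The arm moves only by the tool apply_moves, never from a script. Its argument "plan" is a list of rows, each an object of numbers: "grip": the closure in counts, from 0 (fully open) to 255 (shut); "tx", "ty", "tz": the shift along the world's x, y, z in mm; "yaw": the turn about the world's z in degrees. In form: [{"grip": .., "tx": .., "ty": .., "tz": .., "yaw": ..}, ...]. A call has 1 to 20 rows; each row is the pose to reach, as a shift and turn from the pose commanded when the call began; what a row does not reach only later rows make up. A row lasts 1/10 s, in which the tool goes at most 50 mm and 8.59 degrees, less where a joint would pass 70% of its speed; a pose out of reach is approached as far as the arm can. A call with a gripper value outside its range is refused whole. The fingers move at their own pace and stop on an object; "squeeze" is the grip in N (left out, the last holds). Time passes only in rows, so rows that repeat a pose let the fingers close. It gives the time, the measured TCP pose, the force, the opening and the grip force at its end, in the units of the state.
- bot.observe(): the state, without advancing time (a new reading comes with each control period).
- vision.grab_frame(name): name is "scene" or "top" or "wrist"; returns the picture (400x640x3 uint8, red, green, blue); there is no depth.
- vision.get_calibration(name): a dict with "vfov" (degrees; the focal length in pixels is half the picture's height over the tangent of half this angle, whatever the lens; pixels are square), "cx", "cy" (the principal point, pixels), "k1" (the pictures are not rectified: a ray, as slopes to the right and down, at radius r is drawn at 1 + k1 r^2 times it, then the intrinsics apply), "R" (3x3) and "t" (3): a world point X has camera coordinates R X + t. Camera axes: x right, y down, z forward; pixel columns grow to the right and rows downward; lengths in m; the calibration is good to about 2 mm. A picture is of the moment at which its call begins: read the wrist's pose just before it. get_calibration takes no time and is no camera call; for the wrist camera it gives the pose at the moment of the call.
- bot.hand_in(): hands the job in; it is judged then, once.
The state is a dict: "clock": time; "qpos": joint angles; "joint_velocities": joint speeds; "joint_torque": joint torques, N m; "tool_pos": TCP position; "tcp_rot": TCP orientation; "wrist_force": force on the tool from outside, world axes, zero at the start; "ft_torque": the same for the moment, N m; "grip_width": opening from 0.0 (shut) to 1.0 (fully open); "finger_force": force on a finger pad.
Only numpy, scipy, OpenCV 4.12 (cv2) and the standard library are available. Lean on these libraries where they do the work, as an engineer would, in place of code of your own. Each camera call takes 0.05 s, during which the arm holds its last target. There are 200 camera calls.

## Working session

There is one attempt and no reset: what is moved stays moved. The work goes in short steps, Python scripts to look and compute and a tool call to move; the robot and the scene stay as the last step left them, time stands still between calls to the robot, and variables do not carry over. Pictures are saved under pics/ and viewed, at most 10 in all, crops included, and the job is handed in when it is done.

Besides the shell and the picture viewer there is one more tool, called after "Emit:" as name(argument=value, ...), one argument or row to a line, values as JSON. apply_moves: Moves the arm, as the interface text tells. Its arguments: {"type":"object","properties":{"plan":{"type":"array"},"squeeze":{"type":"number"}},"required":["plan"]}

```bash
mkdir -p pics; cat > h.py <<'E'
import numpy as np, cv2
from workcell import bot, vision
def cal(n):
    c=vision.get_calibration(n); f=200/np.tan(np.radians(c['vfov'])/2)
    return f,c['cx'],c['cy'],c['k1'],np.array(c['R']),np.array(c['t'])
def ray(n,u,v,C=None):
    f,cx,cy,k,R,t=C or cal(n); d=np.array([(u-cx)/f,(v-cy)/f]); s=d.copy()
    for _ in range(30): s=d/(1+k*(s@s))
    return -R.T@t, R.T@np.array([s[0],s[1],1])
def plane(n,u,v,z,C=None):
    o,d=ray(n,u,v,C); return o+d*(z-o[2])/d[2]
def proj(n,X,C=None):
    f,cx,cy,k,R,t=C or cal(n); p=R@np.array(X)+t; s=p[:2]/p[2]; s=s*(1+k*(s@s)); return s*f+[cx,cy]
def save(n,name):
    im=vision.grab_frame(n); cv2.imwrite(f'pics/{name}.png',im[:,:,::-1]); return im
E
python3 - <<'E'
from h import *
s=bot.observe();print(s)
save('scene','s0');save('top','t0')
for n in('scene','top','wrist'):
    c=cal(n);print(n,-c[4].T@c[5],c[4][2],c[:4])
E
```

```text
{'clock': 0.0, 'qpos': array([-1.28595131,  0.46947372, -0.04858407,  1.53369617,  0.02412219,
        1.14102255, -0.0822585 ]), 'joint_velocities': array([ 0.0002393 , -0.00106016,  0.00125149, -0.00046437, -0.00038951,
        0.00074595, -0.00209288]), 'joint_torque': array([ 3.00054453e-04, -5.07979953e+01, -8.02699313e-02, -2.36152929e+01,
       -6.11641235e-02,  3.80641816e-02,  1.88732533e-04]), 'tool_pos': array([0.20823125, 0.64182163, 0.40367635]), 'tcp_rot': array([-0.49066394, -3.10281983,  0.00314428]), 'wrist_force': array([0.29006501, 0.33477633, 0.35745683]), 'ft_torque': array([0.02435112, 0.02190715, 0.0301735 ]), 'finger_force': 0.0, 'grip_width': 0.997700324495589}
scene [ 1.35393015 -0.3529419   0.89885781] [-0.62134802  0.33291594 -0.70929092] (np.float64(425.3280685867583), 322.26414278285944, 201.24879629525446, -0.04513320246092791)
top [0.587416   0.03571537 0.99809253] [ 0.05701746  0.01706734 -0.99822729] (np.float64(365.36140918764886), 321.091889537537, 202.0344331525466, 0.011970482095861932)
wrist [0.14239085 0.66358021 0.38304122] [ 0.24355065 -0.08100041 -0.96649988] (np.float64(358.20018869088875), 321.5746918993093, 200.86293993061312, -0.07920682368181174)
```

View pics/s0.png

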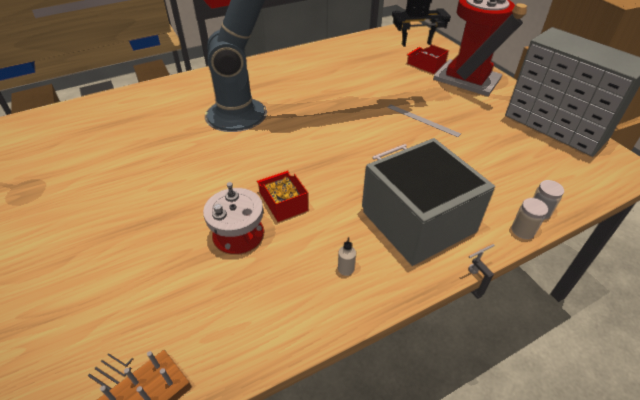

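View pics/t0.png

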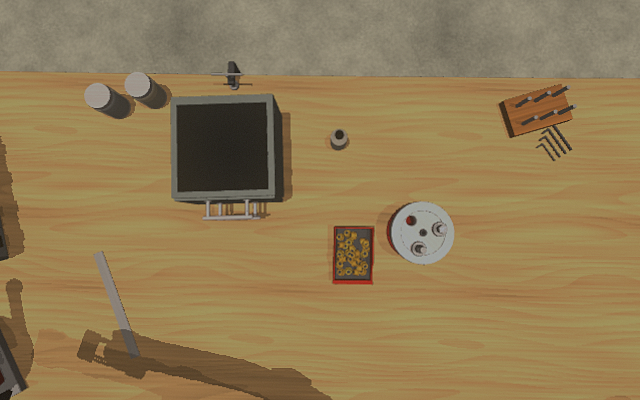

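The scene view shows the tool head (235,215), bin (283,193), bottle (346,258) and cabinet (425,195). In the top view the cabinet top spans about (172–275, 95–200), with the handle bar at (203–260, 217). The empty, dark hole of the head is at about (411,221).

```bash
python3 - <<'E'
from h import *
im=cv2.imread('pics/t0.png')
a=cv2.resize(im[190:230,165:295],None,fx=6,fy=6,interpolation=cv2.INTER_CUBIC)
b=cv2.resize(im[195:270,380:462],None,fx=4.5,fy=4.5,interpolation=cv2.INTER_CUBIC)
o=np.zeros((a.shape[0]+b.shape[0],780,3),np.uint8);o[:a.shape[0],:a.shape[1]]=a;o[a.shape[0]:,:b.shape[1]]=b
cv2.imwrite('pics/z0.png',o);print(a.shape,b.shape)
C=cal('top')
for u,v,z in[(172,96,.176),(275,95,.176),(275,201,.176),(173,199,.176),(203,217.5,.14),(260,217,.14),(411,221,.105),(421,233,.105),(340,138,.12),(353,254,.075)]:print(u,v,plane('top',u,v,z,C).round(4))
g=cv2.cvtColor(im,cv2.COLOR_BGR2HSV)
m=((g[...,1]<50)&(g[...,2]>150)).astype(np.uint8);m[:, :380]=0;m[:,470:]=0;m[:190]=0;m[275:]=0
c=max(cv2.findContours(m,0,1)[0],key=cv2.contourArea);e=cv2.fitEllipse(cv2.convexHull(c));print(e,plane('top',*e[0],.105,C), plane('top',e[0][0]+e[1][0]/2,e[0][1],.105,C))
E
```

```text
(240, 780, 3) (338, 369, 3)
172 96 [0.8729 0.3972 0.176 ]
275 95 [0.8785 0.1599 0.176 ]
275 201 [0.6349 0.1539 0.176 ]
173 199 [0.6356 0.3854 0.176 ]
203 217.5 [0.5952 0.328  0.14  ]
260 217 [0.5987 0.1935 0.14  ]
411 221 [ 0.596  -0.1683  0.105 ]
421 233 [ 0.5674 -0.1925  0.105 ]
340 138 [0.7941 0.0076 0.12  ]
353 254 [ 0.5111 -0.0308  0.075 ]
((422.7047424316406, 232.6824493408203), (61.610836029052734, 62.87614440917969), 142.3489227294922) [ 0.5682227  -0.19663259  0.105     ] [ 0.56962885 -0.27066027  0.105     ]
```

View pics/z0.png

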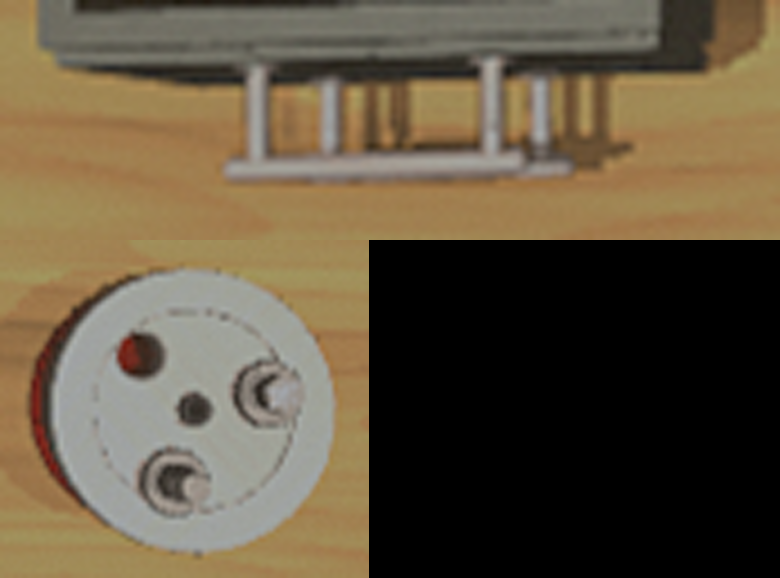

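Emit:
apply_moves(
  plan=[
    {"grip": 0,"tx": 0,"ty": 0,"tz": 40,"yaw": 0},
    {"grip": 0,"tx": 35,"ty": -35,"tz": 40,"yaw": -6},
    {"grip": 0,"tx": 70,"ty": -65,"tz": 40,"yaw": -12},
    {"grip": 0,"tx": 105,"ty": -100,"tz": 40,"yaw": -18},
    {"grip": 0,"tx": 140,"ty": -135,"tz": 40,"yaw": -25},
    {"grip": 0,"tx": 175,"ty": -165,"tz": 40,"yaw": -31},
    {"grip": 0,"tx": 210,"ty": -200,"tz": 40,"yaw": -37},
    {"grip": 0,"tx": 245,"ty": -235,"tz": 40,"yaw": -43},
    {"grip": 0,"tx": 280,"ty": -265,"tz": 40,"yaw": -50},
    {"grip": 0,"tx": 315,"ty": -300,"tz": 40,"yaw": -56},
    {"grip": 0,"tx": 345,"ty": -330,"tz": 40,"yaw": -62},
    {"grip": 0,"tx": 375,"ty": -358,"tz": 40,"yaw": -69},
    {"grip": 0,"tx": 388,"ty": -372,"tz": 40,"yaw": -69},
    {"grip": 0,"tx": 388,"ty": -372,"tz": 40,"yaw": -69},
    {"grip": 0,"tx": 388,"ty": -372,"tz": 40,"yaw": -69},
    {"grip": 0,"tx": 388,"ty": -372,"tz": 40,"yaw": -69},
  ],
)

```text
clock: 1.7
tool_pos: [0.5952, 0.2719, 0.4444]
tcp_rot: [-2.158, -2.281, 0.0]
wrist_force: [-0.2, 0.7, 0.1]
grip_width: 0.998
finger_force: 0.0
```

```bash
python3 - <<'E'
from h import *
from scipy.spatial.transform import Rotation as R
s=bot.observe();M=R.from_rotvec(s['tcp_rot']).as_matrix();print(s['tool_pos'],np.degrees(np.arctan2(M[1,1],M[0,1])),M[:,2],s['qpos'])
save('wrist','w1')
E
```

```text
[0.59519909 0.27191049 0.44438167] 3.194247420638707 [-1.34400655e-03  9.14257692e-04 -9.99998679e-01] [-0.74209229  0.41534467  0.35189305  1.55481713 -0.15131922  1.19905036
 -0.30677931]
```

View pics/w1.png

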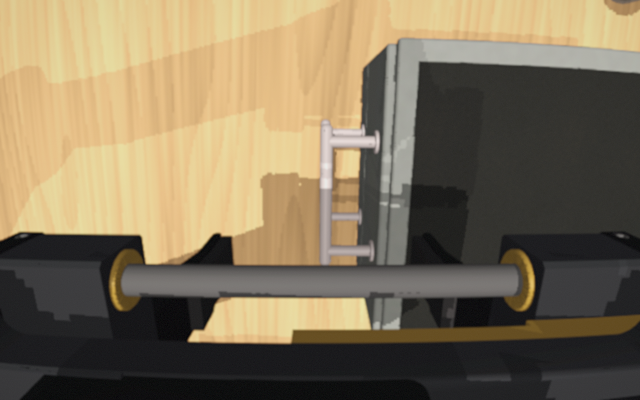

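The wrist view shows the handle bar at column 326, with its far end at row 122 and the upper stand-off at (335,142). The cabinet's front top edge runs from (400,40) to (375,325).

```bash
python3 - <<'E'
from h import *
C=cal('wrist')
for u,v,z in[(326,122,.14),(326.5,160,.14),(327,190,.14),(326,142,.14),(326,250,.14),(400,40,.176),(389,200,.176),(386,60,.176),(375,200,.176)]:print(u,v,plane('wrist',u,v,z,C).round(4))
C=cal('top')
for u,v,z in[(202.5,218.3,.14),(252.5,216.6,.14),(208,217,.14),(247,216,.14)]:print(plane('top',u,v,z,C).round(4))
E
```

```text
326 122 [0.5957 0.3305 0.14  ]
326.5 160 [0.5979 0.3008 0.14  ]
327 190 [0.5997 0.2764 0.14  ]
326 142 [0.5966 0.315  0.14  ]
326 250 [0.6019 0.224  0.14  ]
400 40 [0.6403 0.3876 0.176 ]
389 200 [0.6435 0.2798 0.176 ]
386 60 [0.6323 0.3745 0.176 ]
375 200 [0.6335 0.2793 0.176 ]
[0.5933 0.3291 0.14  ]
[0.5994 0.2112 0.14  ]
[0.5966 0.3162 0.14  ]
[0.6005 0.2242 0.14  ]
```

Emit:
apply_moves(
  plan=[
    {"grip": 144,"tx": 4,"ty": -2,"tz": -20,"yaw": 0},
    {"grip": 144,"tx": 4,"ty": -2,"tz": -20,"yaw": 0},
    {"grip": 144,"tx": 4,"ty": -2,"tz": -20,"yaw": 0},
    {"grip": 144,"tx": 4,"ty": -2,"tz": -50,"yaw": 0},
    {"grip": 144,"tx": 4,"ty": -2,"tz": -75,"yaw": 0},
    {"grip": 144,"tx": 4,"ty": -2,"tz": -95,"yaw": 0},
    {"grip": 144,"tx": 4,"ty": -2,"tz": -110,"yaw": 0},
    {"grip": 144,"tx": 4,"ty": -2,"tz": -125,"yaw": 0},
    {"grip": 144,"tx": 4,"ty": -2,"tz": -135,"yaw": 0},
    {"grip": 144,"tx": 4,"ty": -2,"tz": -135,"yaw": 0},
    {"grip": 144,"tx": 4,"ty": -2,"tz": -135,"yaw": 0},
  ],
)

```text
clock: 2.85
tool_pos: [0.6006, 0.2681, 0.3102]
tcp_rot: [2.162, 2.279, 0.001]
wrist_force: [0.4, -0.1, 0.2]
grip_width: 0.439
finger_force: 0.0
```

Emit:
apply_moves(
  plan=[
    {"grip": 255,"tx": 0,"ty": 0,"tz": 0,"yaw": 0},
    {"grip": 255,"tx": 0,"ty": 0,"tz": 0,"yaw": 0},
    {"grip": 255,"tx": 0,"ty": 0,"tz": 0,"yaw": 0},
    {"grip": 255,"tx": 0,"ty": 0,"tz": 0,"yaw": 0},
    {"grip": 255,"tx": 0,"ty": 0,"tz": 0,"yaw": 0},
    {"grip": 255,"tx": 0,"ty": 0,"tz": 0,"yaw": 0},
  ],
  squeeze=20,
)

```text
clock: 3.45
tool_pos: [0.5991, 0.2681, 0.3099]
tcp_rot: [-2.16, -2.277, 0.005]
wrist_force: [-5.4, -1.0, 4.6]
grip_width: 0.103
finger_force: 20.0
```

Emit:
apply_moves(
  plan=[
    {"grip": 255,"tx": -5,"ty": 0,"tz": 0,"yaw": 0},
    {"grip": 255,"tx": -15,"ty": -1,"tz": 0,"yaw": 0},
    {"grip": 255,"tx": -27,"ty": -1.5,"tz": 0,"yaw": 0},
    {"grip": 255,"tx": -39,"ty": -2,"tz": 0,"yaw": 0},
    {"grip": 255,"tx": -51,"ty": -3,"tz": 0,"yaw": 0},
    {"grip": 255,"tx": -63,"ty": -3.5,"tz": 0,"yaw": 0},
    {"grip": 255,"tx": -75,"ty": -4,"tz": 0,"yaw": 0},
    {"grip": 255,"tx": -87,"ty": -5,"tz": 0,"yaw": 0},
    {"grip": 255,"tx": -99,"ty": -5.5,"tz": 0,"yaw": 0},
    {"grip": 255,"tx": -111,"ty": -6,"tz": 0,"yaw": 0},
    {"grip": 255,"tx": -122,"ty": -7,"tz": 0,"yaw": 0},
    {"grip": 255,"tx": -132,"ty": -7.5,"tz": 0,"yaw": 0},
    {"grip": 255,"tx": -139,"ty": -8,"tz": 0,"yaw": 0},
    {"grip": 255,"tx": -144,"ty": -8,"tz": 0,"yaw": 0},
    {"grip": 255,"tx": -147,"ty": -8,"tz": 0,"yaw": 0},
    {"grip": 255,"tx": -147,"ty": -8,"tz": 0,"yaw": 0},
    {"grip": 255,"tx": -147,"ty": -8,"tz": 0,"yaw": 0},
  ],
)

```text
clock: 5.15
tool_pos: [0.4519, 0.2609, 0.3099]
tcp_rot: [-2.159, -2.279, 0.001]
wrist_force: [-0.9, 5.2, 0.7]
grip_width: 0.107
finger_force: 20.0
```

Emit:
apply_moves(
  plan=[
    {"grip": 255,"tx": -2,"ty": 0,"tz": 0,"yaw": 0},
    {"grip": 255,"tx": -4,"ty": 0,"tz": 0,"yaw": 0},
    {"grip": 255,"tx": -6,"ty": 0,"tz": 0,"yaw": 0},
    {"grip": 255,"tx": -6,"ty": 0,"tz": 0,"yaw": 0},
    {"grip": 255,"tx": -6,"ty": 0,"tz": 0,"yaw": 0},
  ],
)

```text
clock: 5.65
tool_pos: [0.4477, 0.2606, 0.3099]
tcp_rot: [2.161, 2.278, 0.006]
wrist_force: [5.6, 5.5, -5.3]
grip_width: 0.104
finger_force: 20.0
```

Emit:
apply_moves(
  plan=[
    {"grip": 150,"tx": 1,"ty": 0,"tz": 0,"yaw": 0},
    {"grip": 144,"tx": 2,"ty": 0,"tz": 0,"yaw": 0},
    {"grip": 144,"tx": 2,"ty": 0,"tz": 0,"yaw": 0},
    {"grip": 144,"tx": 2,"ty": 0,"tz": 0,"yaw": 0},
    {"grip": 144,"tx": 2,"ty": 0,"tz": 15,"yaw": 0},
    {"grip": 144,"tx": 2,"ty": 0,"tz": 40,"yaw": 0},
    {"grip": 144,"tx": 2,"ty": 0,"tz": 80,"yaw": 0},
    {"grip": 144,"tx": 2,"ty": 0,"tz": 120,"yaw": 0},
    {"grip": 144,"tx": 2,"ty": 0,"tz": 160,"yaw": 0},
    {"grip": 144,"tx": 2,"ty": 0,"tz": 160,"yaw": 0},
    {"grip": 144,"tx": 2,"ty": 0,"tz": 160,"yaw": 0},
  ],
)

```text
clock: 6.75
tool_pos: [0.4491, 0.2597, 0.4704]
tcp_rot: [-2.162, -2.279, -0.002]
wrist_force: [-0.7, -0.5, 0.2]
grip_width: 0.44
finger_force: 0.0
```

```bash
python3 - <<'E'
from h import *
s=bot.observe();print(s['tool_pos'],s['wrist_force'])
a=save('top','t2')[150:330,150:330];b=save('wrist','w2')
o=np.zeros((400,800,3),np.uint8);o[:,:400]=cv2.resize(a,(400,400))
o[:,400:]=cv2.resize(b,(400,250),interpolation=cv2.INTER_AREA).repeat(1,0)[:250] if 0 else o[:,400:]
o[:250,400:]=cv2.resize(b,(400,250))
cv2.imwrite('pics/m2.png',o[:,:,::-1])
E
```

```text
[0.44912495 0.25967711 0.47039527] [-0.72910746 -0.46372472  0.22573929]
```

View pics/m2.png

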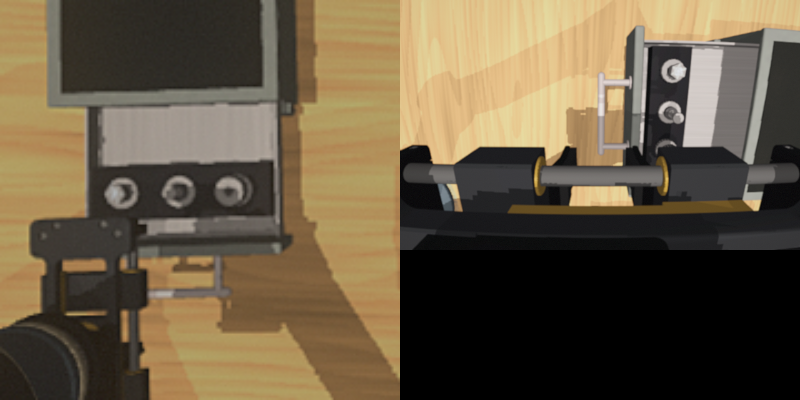

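The left half is the top view. Hex die at +y, stem die in the middle and the wide round cap at the right pocket, zoom (228,190), i.e. pixel (252.6,235.5). The wrist view agrees that the drawer is out, with hex and stem visible and the cap hidden by the gripper. I'll move aside for a wrist view of the cap.

Emit:
apply_moves(
  plan=[
    {"grip": 60,"tx": 15,"ty": -20,"tz": 0,"yaw": 0},
    {"grip": 60,"tx": 35,"ty": -50,"tz": 0,"yaw": 0},
    {"grip": 60,"tx": 65,"ty": -90,"tz": 0,"yaw": 0},
    {"grip": 60,"tx": 95,"ty": -120,"tz": 0,"yaw": 0},
    {"grip": 60,"tx": 110,"ty": -135,"tz": 0,"yaw": 0},
    {"grip": 60,"tx": 110,"ty": -135,"tz": 0,"yaw": 0},
    {"grip": 60,"tx": 110,"ty": -135,"tz": 0,"yaw": 0},
    {"grip": 60,"tx": 110,"ty": -135,"tz": 0,"yaw": 0},
  ],
)

```text
clock: 7.65
tool_pos: [0.5585, 0.1265, 0.4688]
tcp_rot: [-2.158, -2.281, 0.002]
wrist_force: [0.1, -0.5, -0.2]
grip_width: 0.764
finger_force: 0.0
```

```bash
python3 - <<'E'
from h import *
print(plane('top',252.6,235.5,.156))
s=bot.observe();print(s['tool_pos'],s['grip_width'])
C=cal('wrist')
im=save('wrist','w3')
p=proj('wrist',[.5577,.2056,.156],C);print(p,proj('wrist',[.5577,.2056,.141],C))
x,y=[int(max(q,0)) for q in p]
y0=max(y-75,0);x0=max(x-100,0);print(x0,y0)
cv2.imwrite('pics/c3.png',cv2.resize(im[y0:y0+150,x0:x0+200,::-1],None,fx=4,fy=4,interpolation=cv2.INTER_CUBIC))
E
```

```text
[0.55566214 0.20643343 0.156     ]
[0.55850861 0.12654626 0.46876831] 0.7639404744808017
[326.11832574  94.86115996] [325.93436036  95.42928679]
226 19
```

View pics/c3.png

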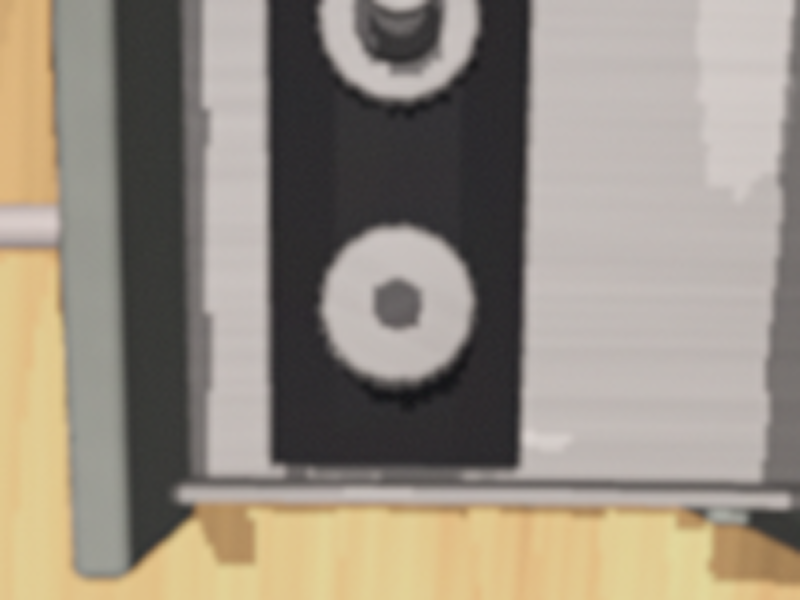

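The crop shows the wide cap's circle at zoom (398,303), i.e. pixel (325.2,94.4), 38 px wide as expected for 30 mm. It lies within 1 mm of the predicted pocket at (0.557, 0.206). I descend and grip there.

Emit:
apply_moves(
  plan=[
    {"grip": 90,"tx": -1.5,"ty": 30,"tz": 0,"yaw": 0},
    {"grip": 90,"tx": -1.5,"ty": 65,"tz": 0,"yaw": 0},
    {"grip": 90,"tx": -1.5,"ty": 79.5,"tz": -20,"yaw": 0},
    {"grip": 90,"tx": -1.5,"ty": 79.5,"tz": -50,"yaw": 0},
    {"grip": 90,"tx": -1.5,"ty": 79.5,"tz": -80,"yaw": 0},
    {"grip": 90,"tx": -1.5,"ty": 79.5,"tz": -105,"yaw": 0},
    {"grip": 90,"tx": -1.5,"ty": 79.5,"tz": -130,"yaw": 0},
    {"grip": 90,"tx": -1.5,"ty": 79.5,"tz": -150,"yaw": 0},
    {"grip": 90,"tx": -1.5,"ty": 79.5,"tz": -164,"yaw": 0},
    {"grip": 90,"tx": -1.5,"ty": 79.5,"tz": -164,"yaw": 0},
    {"grip": 90,"tx": -1.5,"ty": 79.5,"tz": -164,"yaw": 0},
  ],
)

```text
clock: 8.8
tool_pos: [0.5578, 0.2051, 0.3063]
tcp_rot: [2.161, 2.28, 0.001]
wrist_force: [0.2, 1.0, 0.3]
grip_width: 0.652
finger_force: 0.0
```

Emit:
apply_moves(
  plan=[
    {"grip": 255,"tx": 0,"ty": 0,"tz": 0,"yaw": 0},
    {"grip": 255,"tx": 0,"ty": 0,"tz": 0,"yaw": 0},
    {"grip": 255,"tx": 0,"ty": 0,"tz": 0,"yaw": 0},
    {"grip": 255,"tx": 0,"ty": 0,"tz": 0,"yaw": 0},
    {"grip": 255,"tx": 0,"ty": 0,"tz": 0,"yaw": 0},
    {"grip": 255,"tx": 0,"ty": 0,"tz": 0,"yaw": 0},
    {"grip": 255,"tx": 0,"ty": 0,"tz": 0,"yaw": 0},
  ],
  squeeze=30,
)

```text
clock: 9.5
tool_pos: [0.5578, 0.2046, 0.3061]
tcp_rot: [-2.162, -2.279, -0.0]
wrist_force: [-1.7, 0.4, 4.0]
grip_width: 0.338
finger_force: 30.0
```

Emit:
apply_moves(
  plan=[
    {"grip": 255,"tx": 0,"ty": 0,"tz": 5,"yaw": 0},
    {"grip": 255,"tx": 0,"ty": 0,"tz": 13,"yaw": 0},
    {"grip": 255,"tx": 0,"ty": 0,"tz": 23,"yaw": 0},
    {"grip": 255,"tx": 0,"ty": 0,"tz": 35,"yaw": 0},
    {"grip": 255,"tx": 0,"ty": 0,"tz": 50,"yaw": 0},
    {"grip": 255,"tx": 0,"ty": 0,"tz": 70,"yaw": 0},
    {"grip": 255,"tx": 0,"ty": 0,"tz": 90,"yaw": 0},
    {"grip": 255,"tx": 0,"ty": 0,"tz": 110,"yaw": 0},
    {"grip": 255,"tx": 0,"ty": 0,"tz": 130,"yaw": 0},
    {"grip": 255,"tx": 0,"ty": 0,"tz": 145,"yaw": 0},
    {"grip": 255,"tx": 0,"ty": 0,"tz": 152,"yaw": 0},
    {"grip": 255,"tx": 0,"ty": 0,"tz": 155,"yaw": 0},
    {"grip": 255,"tx": 0,"ty": 0,"tz": 155,"yaw": 0},
  ],
)

```text
clock: 10.8
tool_pos: [0.5577, 0.2045, 0.4609]
tcp_rot: [-2.162, -2.279, -0.0]
wrist_force: [-0.1, 0.7, -3.6]
grip_width: 0.333
finger_force: 30.0
```

```bash
python3 - <<'E'
from h import *
C=cal('top')
im=cv2.imread('pics/t0.png')
g=cv2.cvtColor(im,cv2.COLOR_BGR2HSV)
# hole: red/dark region near (411.5,220.6)
w=im[212:230,402:422]; G=cv2.resize(w,None,fx=8,fy=8,interpolation=cv2.INTER_CUBIC)[...,1]
m=(G<110).astype(np.uint8)
for c in cv2.findContours(m,0,1)[0]:
    if cv2.contourArea(c)>500:
        (x,y),a,b=cv2.fitEllipse(c);u=402+x/8-.44;v=212+y/8-.44;print(u,v,np.array(a)/8,plane('top',u,v,.105,C))
s=bot.observe();print(s['tool_pos'],s['grip_width'],s['wrist_force'],s['qpos'])
# mouth in the scene picture
for X in([.597,-.169,.105],):print(proj('scene',X))
E
```

```text
410.75136905670166 220.1953759765625 [10.32195282 10.6446476 ] [ 0.59793072 -0.16771188  0.105     ]
[0.55768152 0.20446157 0.46091513] 0.33278704824096994 [-0.11774115  0.69949986 -3.63326653] [-0.75914153  0.30280725  0.43347321  1.68231118 -0.1356516   1.18606169
 -0.23927427]
[246.41819354 210.41843048]
```

Emit:
apply_moves(
  plan=[
    {"grip": 255,"tx": 1,"ty": -10,"tz": 0,"yaw": 0},
    {"grip": 255,"tx": 3,"ty": -30,"tz": 0,"yaw": 0},
    {"grip": 255,"tx": 5,"ty": -55,"tz": 0,"yaw": 0},
    {"grip": 255,"tx": 8,"ty": -85,"tz": 0,"yaw": 0},
    {"grip": 255,"tx": 11,"ty": -115,"tz": 0,"yaw": 0},
    {"grip": 255,"tx": 14,"ty": -145,"tz": 0,"yaw": 0},
    {"grip": 255,"tx": 17,"ty": -175,"tz": 0,"yaw": 0},
    {"grip": 255,"tx": 20,"ty": -205,"tz": 0,"yaw": 0},
    {"grip": 255,"tx": 23,"ty": -235,"tz": 0,"yaw": 0},
    {"grip": 255,"tx": 26,"ty": -265,"tz": 0,"yaw": 0},
    {"grip": 255,"tx": 29,"ty": -295,"tz": 0,"yaw": 0},
    {"grip": 255,"tx": 32,"ty": -325,"tz": 0,"yaw": 0},
    {"grip": 255,"tx": 34,"ty": -355,"tz": 0,"yaw": 0},
    {"grip": 255,"tx": 36,"ty": -385,"tz": 0,"yaw": 0},
    {"grip": 255,"tx": 38,"ty": -410,"tz": 0,"yaw": 0},
    {"grip": 255,"tx": 40,"ty": -430,"tz": 0,"yaw": 0},
    {"grip": 255,"tx": 40,"ty": -445,"tz": 0,"yaw": 0},
    {"grip": 255,"tx": 40,"ty": -452,"tz": 0,"yaw": 0},
    {"grip": 255,"tx": 40,"ty": -452,"tz": 0,"yaw": 0},
    {"grip": 255,"tx": 40,"ty": -452,"tz": 0,"yaw": 0},
  ],
)

```text
clock: 12.8
tool_pos: [0.598, -0.2465, 0.4605]
tcp_rot: [-2.16, -2.28, -0.001]
wrist_force: [0.1, 0.7, -2.8]
grip_width: 0.339
finger_force: 30.0
```

```bash
python3 - <<'E'
from h import *
s=bot.observe();print(s['tool_pos'],s['grip_width'],s['wrist_force'])
C=cal('wrist')
print(proj('wrist',[.598,-.168,.105],C))
save('wrist','w4')
E
```

```text
[ 0.59799814 -0.24648559  0.46048135] 0.3394793062374469 [ 0.07209316  0.65213378 -2.77379208]
[325.5773049   97.45993322]
```

View pics/w4.png

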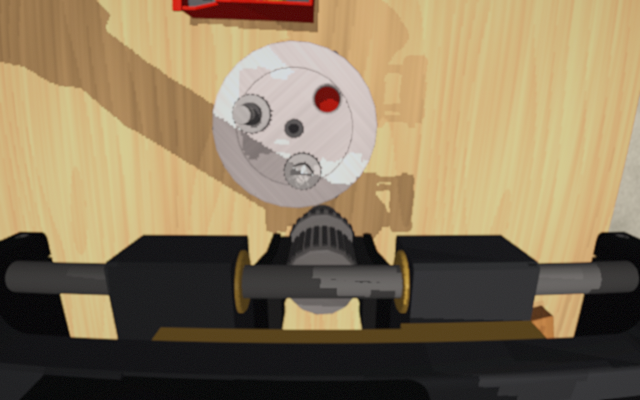

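The wrist view shows the empty red hole at (327,98) on the plate (centre about (294,124)), and the die held upright at column 320.

```bash
python3 - <<'E'
from h import *
C=cal('wrist');im=cv2.imread('pics/w4.png')
w=cv2.resize(im[75:122,302:352],None,fx=6,fy=6,interpolation=cv2.INTER_CUBIC).astype(int)
m=(w[...,1]<110).astype(np.uint8)
c=max(cv2.findContours(m,0,1)[0],key=cv2.contourArea);(x,y),a,_=cv2.fitEllipse(c)
u,v=302+x/6-.42,75+y/6-.42;print(u,v,np.array(a)/6,plane('wrist',u,v,.105,C))
p=plane('wrist',u,v,.105,C);print(np.linalg.norm(plane('wrist',u+a[0]/12,v,.105,C)-p)*2)
# plate
g=cv2.cvtColor(im,cv2.COLOR_BGR2HSV)
e=[(213,128),(376,128),(294,41),(294,207)]
print([plane('wrist',*q,.1065,C).round(4) for q in e])
s=bot.observe();print(s['tool_pos'])
E
```

```text
326.83502522786455 98.32754079182942 [26.31510671 27.05176799] [ 0.59933465 -0.16833912  0.105     ]
0.02381072750713463
[array([ 0.4959, -0.1999,  0.1065]), array([ 0.6459, -0.1922,  0.1065]), array([ 0.5679, -0.1209,  0.1065]), array([ 0.5734, -0.2716,  0.1065])]
[ 0.59813415 -0.24614242  0.46057592]
```

Emit:
apply_moves(
  plan=[
    {"grip": 255,"tx": 0,"ty": 10,"tz": 0,"yaw": 0},
    {"grip": 255,"tx": 1,"ty": 30,"tz": 0,"yaw": 0},
    {"grip": 255,"tx": 2,"ty": 50,"tz": 0,"yaw": 0},
    {"grip": 255,"tx": 2,"ty": 67,"tz": 0,"yaw": 0},
    {"grip": 255,"tx": 2,"ty": 76.5,"tz": 0,"yaw": 0},
    {"grip": 255,"tx": 2,"ty": 76.5,"tz": 0,"yaw": 0},
    {"grip": 255,"tx": 2,"ty": 76.5,"tz": -5,"yaw": 0},
    {"grip": 255,"tx": 2,"ty": 76.5,"tz": -20,"yaw": 0},
    {"grip": 255,"tx": 2,"ty": 76.5,"tz": -40,"yaw": 0},
    {"grip": 255,"tx": 2,"ty": 76.5,"tz": -60,"yaw": 0},
    {"grip": 255,"tx": 2,"ty": 76.5,"tz": -75,"yaw": 0},
    {"grip": 255,"tx": 2,"ty": 76.5,"tz": -90,"yaw": 0},
    {"grip": 255,"tx": 2,"ty": 76.5,"tz": -100,"yaw": 0},
    {"grip": 255,"tx": 2,"ty": 76.5,"tz": -106,"yaw": 0},
    {"grip": 255,"tx": 2,"ty": 76.5,"tz": -106,"yaw": 0},
    {"grip": 255,"tx": 2,"ty": 76.5,"tz": -106,"yaw": 0},
  ],
)

```text
clock: 14.45
tool_pos: [0.6001, -0.1711, 0.3553]
tcp_rot: [2.161, 2.278, 0.001]
wrist_force: [-0.0, 0.3, -3.0]
grip_width: 0.332
finger_force: 30.0
```

```bash
python3 - <<'E'
from h import *
s=bot.observe();print(s['tool_pos'],s['tcp_rot'],s['grip_width'],s['wrist_force'])
t=s['tool_pos']
b=save('scene','s5')
for z in(.105,t[2]-.234,t[2]-.2,t[2]-.15):print(proj('scene',[t[0],t[1]+.0014,z]).round(1))
cv2.imwrite('pics/c5.png',cv2.resize(b[150:260,180:310,::-1],None,fx=5,fy=5,interpolation=cv2.INTER_CUBIC))
E
```

```text
[ 0.60008989 -0.17110764  0.35530098] [2.16139983e+00 2.27843087e+00 9.12083374e-04] 0.3321455984874722 [-0.0156928   0.25629261 -2.99633378]
[246.6 211.3]
[245.8 206.9]
[244.1 197.4]
[241.5 182.6]
```

View pics/c5.png

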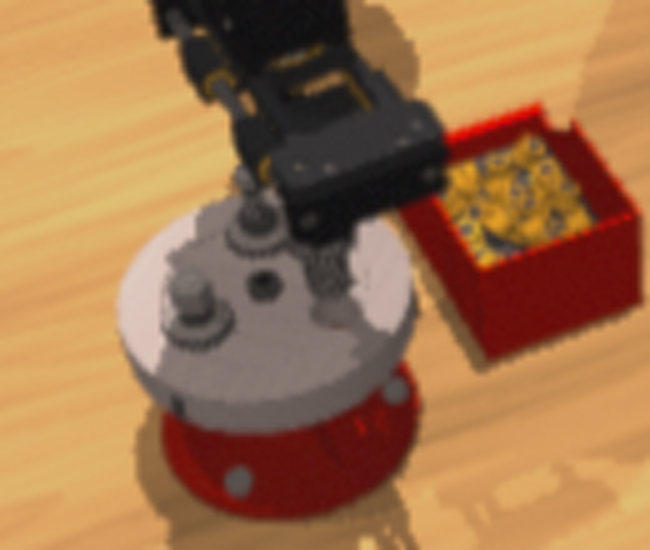

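The scene crop shows the die's foot just above the plate at zoom (330,285), i.e. pixel (246,207), right where it is predicted. The hole is mostly hidden under it, and everything else is undisturbed. I check the scene view's hole against s0 before the last centimetre.

```bash
python3 - <<'E'
from h import *
C=cal('scene')
im=cv2.imread('pics/s0.png')
w=cv2.resize(im[204:219,238:256],None,fx=8,fy=8,interpolation=cv2.INTER_CUBIC).astype(int)
m=(w[...,1]<(w[...,1].min()+w[...,1].max())/2).astype(np.uint8)
c=max(cv2.findContours(m,0,1)[0],key=cv2.contourArea);(x,y),a,_=cv2.fitEllipse(c)
u,v=238+x/8-.44,204+y/8-.44;print(u,v,np.array(a)/8,plane('scene',u,v,.105,C))
for i in range(4): vision.grab_frame('top');print(bot.observe()['tool_pos'])
E
```

```text
246.53798347473145 211.66820484161377 [6.81426096 9.60276985] [ 0.60131859 -0.17031243  0.105     ]
[ 0.60010752 -0.17109695  0.35564743]
[ 0.60003393 -0.17105984  0.35560471]
[ 0.59997363 -0.17104245  0.35552202]
[ 0.59993581 -0.1710026   0.35538138]
```

Emit:
apply_moves(
  plan=[
    {"grip": 255,"tx": 0,"ty": 1,"tz": -2,"yaw": 0},
    {"grip": 255,"tx": 0,"ty": 1,"tz": -4,"yaw": 0},
    {"grip": 255,"tx": 0,"ty": 1,"tz": -6,"yaw": 0},
    {"grip": 255,"tx": 0,"ty": 1,"tz": -6,"yaw": 0},
    {"grip": 255,"tx": 0,"ty": 1,"tz": -6,"yaw": 0},
    {"grip": 255,"tx": 0,"ty": 1,"tz": -6,"yaw": 0},
    {"grip": 255,"tx": 0,"ty": 1,"tz": -6,"yaw": 0},
  ],
)

```text
clock: 15.4
tool_pos: [0.5998, -0.17, 0.3489]
tcp_rot: [2.162, 2.279, 0.0]
wrist_force: [-0.1, 0.8, -3.0]
grip_width: 0.333
finger_force: 30.0
```

```bash
python3 - <<'E'
from h import *
b=save('wrist','w6');t=save('top','t6')
s=bot.observe();print(s['tool_pos'],s['tcp_rot'],s['wrist_force'],s['joint_velocities'])
o=np.zeros((400,800,3),np.uint8)
o[:,:400]=cv2.resize(b[150:350,220:420],(400,400));o[:,400:]=cv2.resize(t[120:290,150:320],(400,400))
cv2.imwrite('pics/m6.png',o[:,:,::-1])
E
```

```text
[ 0.59984842 -0.16998505  0.34884966] [2.16203098e+00 2.27905251e+00 2.06251779e-04] [ 0.1027428  -0.42156701 -2.01752575] [-0.00040813 -0.00050477 -0.00037148  0.001657    0.00104697  0.00056141
 -0.00066033]
```

View pics/m6.png

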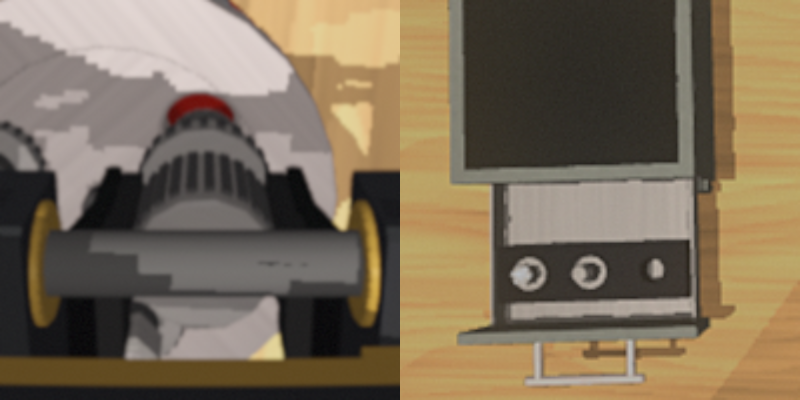

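Left (wrist): the hole's red rim is centred at column 201, the die at about 203, so it is centred to within roughly 1 mm. Right (top): the drawer is still out, hex and stem are in their pockets, and the handle bar is at zoom row 380. One check of the drawer's travel, then I hand in.

```bash
python3 - <<'E'
from h import *
a=plane('top',228.6,281.2,.14);b=plane('top',227.5,217.4,.14);print(a,b,np.linalg.norm(a-b))
if np.linalg.norm(a-b)>.147: print(bot.hand_in())
E
```

```text
[0.44801744 0.26259581 0.14      ] [0.59644222 0.27013429 0.14      ] 0.14861609348384613
the job is handed in; nothing more can be done
None
```

The job is handed in: the drawer is out at its stop, and the round-capped die is held still and upright over the empty hole, centred to about 1 mm by my measurements, its foot about 1 cm above the plate.

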